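# Pry the damp box's stuck lid free and hold it ajar

## Task

The hinged lid of the clay damp box is stuck on its rubber seal. Pick up the lid lifter, slide its blade into the gap under the lid's front lip, pry the lid free and finish while still holding it slightly open and still on the blade, with a gap of about 35 mm (20 to 50 mm) at the lip. Do not throw the lid wide open, do not touch the lid with the gripper or arm, and do not disturb the cup, the jar or the weight.

Things in the scene. Friction and masses are not known exactly. Their poses are not given: they have to be found in the camera images.
- damp_box: White clay box, fixed, 200 (x) x 240 (y) x 100 mm high; front faces the robot, +x points from front to back. Origin: centre of underside. A ledge as wide as the box sticks out 35 mm from the front wall, its top 88 mm up. The lid's underside, 100 mm up, overhangs the front wall by 20 mm: between ledge and lip is an open slot 12 mm high, 20 mm deep; the ledge sticks out 15 mm beyond the lip.
- lid (a joint): Lid angle (rad): 0 shut, grows as the lip rises. Grey plate 220 x 250 x 10 mm (ribs 4 mm on top), 0.38 kg; hinge along the box's y at its back top edge (box x +100, z 100 mm), 220 mm from the lip; 0.16 rad = 35 mm gap. The seal grips for the first 7 mm of gap: 8 to 10 N up at the lip at the peak (more if pulled briskly), then only 2 to 3 N of weight; let go, it falls back.
- lid_lip (a point): Middle of the lid lip's front edge, on the underside of the lid: the point that rises as the lid opens. Its x axis points into the box when shut and tips with the lid.
- lifter: Lid lifter, 0.16 kg, flat on the table: steel blade 125 x 30 x 3 mm, upright wooden grip block on it near the rear. Origin: blade's underside below the grip; x along the blade to the tip, z up. Blade from x -25 to +100 mm. Grip 40 (x) x 24 (y) mm, 3 to 50 mm above the underside; the 40 mm pair of faces holds best against prying.
- lifter_grip (a point): Centre of the wooden grip at a good grasp height, 30 mm above the blade's underside.
- lifter_tip (a point): Middle of the blade's front edge, at half its thickness; 100 mm ahead of the grip.
- cup: Bystander: unglazed clay cup, 72 mm wide, 75 mm high, loose. Origin: centre of its underside.
- jar: Bystander: glass jar with a lid, 64 mm wide, 100 mm high, loose. Origin: centre of its underside.
- bat_weight: Bystander: dark steel weight with a stem, 80 mm wide, 60 mm high, loose. Origin: centre of its underside.
There are look-alikes about, which are no part of the job. There is more than one size of the lifter; the one meant has the size given above.

How it is judged:
On the way, in this order (a step that is already met when the one before it is completed fails the run):
1. the lid lifter is held in the fingers, clear of the table (contact force between the fingers and lifter above 2 N and height (world z) of lifter above 0.04 m), for 0.1 s.
2. the blade is in the slot under the lip, with the lid still shut (x of lifter_tip in the frame of damp_box above -0.117 m and z of lifter_tip in the frame of damp_box between 0.085 and 0.103 m and value of joint lid below 0.03 rad and y of lifter_tip in the frame of damp_box between -0.13 and 0.13 m), for 0.05 s.
3. the seal is broken with the blade (value of joint lid above 0.045 rad and contact force between lifter and lid above 0.4 N), for 0.1 s.
At the end, for the whole second after the job is handed in: The lid rests still on the blade (at least 0.5 N), opened between 0.08 and 0.245 rad (18 to 53 mm of gap at the lip), the lifter is still gripped with at least 2 N and reaches under the lip, and neither fingers nor arm touch the lid (value of joint lid between 0.08 and 0.245 rad and velocity of joint lid between -0.05 and 0.05 rad/s and contact force between lifter and lid above 0.5 N and contact force between the fingers and lifter above 2 N and contact force between each of the arm, the fingers and lid below 0.5 N and x of lifter_tip in the frame of lid_lip above 0 m); the arm keeps its last pose, push and grip.
It fails at once if the lid is thrown wide open (past 0.45 rad, about 95 mm) (value of joint lid above 0.45 rad).
It fails at once if the gripper or arm pushes on the lid (contact force between any of the fingers, the arm and lid above 1.5 N).
It fails at once if the cup, jar or weight is moved by more than 25 mm or tipped (distance of any of cup, jar, bat_weight from where it was at the start of the episode above 0.025 m or angle between any of cup, jar, bat_weight's own z axis and vertical above 0.4 rad).
It also fails if it takes over 42 s, if anything falls off the work surface, if the arm or the gripper's body presses on something with over 40 N, if the wrist force passes 120 N, or if a joint passes its speed limit or range.

## Robot

A 7-joint arm with a two-finger parallel gripper is mounted at the origin on the work surface. World frame = base frame: x ahead of the robot, y to its left, z up, the work surface at z = 0. Lengths are in m, angles in rad, forces in N, time in s.
With the tool pointing down it reaches from about 0.425 to 0.875 m from the base axis. Payload 4.7 kg.
Tool frame: the origin (TCP) lies between the finger pads; the fingertips stand 22 mm ahead of it and the grasp point (between the pads) lies 3 mm ahead of it; z points along the fingers, y is the direction in which the jaws open and shut (so a half turn about z gives the same grasp; the last joint's range is limited). The gripper opens to 85 mm and grips with 20 to 120 N. Pads are 22 mm wide; open, the fingers measure 114 mm over their backs; the gripper's body (76 mm by 85 mm) begins 54 mm behind the grasp point. The pads swing forward as they close: fully open they stand 13 mm farther back than shut.
Start: joints at [-1.246, 0.321, -0.07, 1.45, 0.023, 1.371, -0.057], TCP at [0.199, 0.619, 0.253] pointing down, gripper open.
Joint ranges: [-2.86, 2.86], [-0.3, 2.09], [-1.38, 1.24], [0.06, 2.45], [-1.56, 4.7], [0.09, 2.05], [-2.69, 2.69]. Speed limits (rad/s): [2.57, 2.57, 3.14, 3.14, 3.14, 3.14, 3.14].

## Interface

Orientations are given as a unit quaternion [w, x, y, z].
In Python, from rig import manip gives the robot as it stands. The module is installed in compiled form; this text tells all that it offers.
- The arm moves only by the tool play_rows, never from a script. Its argument "targets" is a list that holds one entry, the list of rows, each a list of 6 numbers: the shift along the tool's x, y, z in cm, then the turn, a rotation vector about the tool's x, y, z in rad. A call has 1 to 12 rows; each row is the pose to reach, as a shift and turn from the pose commanded when the call began, along the tool's axes at that moment; what a row does not reach only later rows make up. A row lasts 1/12 s, in which the tool goes at most 41.7 mm and 7.16 degrees, less where a joint would pass 70% of its speed; a pose out of reach is approached as far as the arm can. A call with a gripper value outside its range is refused whole. "fingers" is the opening, from 0 (shut) to 1 (fully open), set as the call begins (left out, the last holds). The fingers move at their own pace and stop on an object; the grip force is fixed at half the most. Time passes only in rows, so rows that repeat a pose let the fingers close. It gives the time, the measured TCP pose, the force and the opening at its end, in the units of the state.
- manip.sense(): the state, without advancing time (a new reading comes with each control period).
- manip.grab_frame(name): name is "scene" or "side" or "wrist"; returns (picture, depth): 384x512x3 uint8, blue, green, red; 384x512 float32, m along the optical axis (not along the pixel's ray), 0 where there is no reading.
- manip.calibration(name): a dict with "mtx" (3x3 intrinsics, pixels), "D" ([k1, k2, p1, p2, k3] as OpenCV has them; the pictures are not rectified), "rvec" (rotation vector, rad) and "tvec" (3), from world to camera coordinates, as OpenCV has them. Camera axes: x right, y down, z forward; pixel columns grow to the right and rows downward; lengths in m; the calibration is good to about 2 mm. A picture is of the moment at which its call begins: read the wrist's pose just before it. calibration takes no time and is no camera call; for the wrist camera it gives the pose at the moment of the call.
- manip.close_job(): hands the job in, once; it reports no verdict.
The state is a dict: "time": time; "qpos": joint angles; "dq": joint speeds; "tau": joint torques, N m; "tcp_pos": TCP position; "ee_rot": TCP orientation; "wrist_force": force on the tool from outside, world axes, zero at the start; "torque": the same for the moment, N m; "width": finger opening in m.
Only numpy, scipy, OpenCV 4.12 (cv2) and the standard library are available. Lean on these libraries where they do the work, as an engineer would, in place of code of your own. Each camera call takes 0.05 s, during which the arm holds its last target. There are 200 camera calls.

## Working session

There is one attempt and no reset: what is moved stays moved. The work goes in short steps, Python scripts to look and compute and a tool call to move; the robot and the scene stay as the last step left them, time stands still between calls to the robot, and variables do not carry over. Pictures are saved under pics/ and viewed, about 8 in all and at most 12, crops included, and the job is handed in when it is done.

Besides the shell and the picture viewer there is one more tool, called after "Emit:" by a JSON object that holds its "api" and its "payload". play_rows: Moves the arm, as the interface text tells. Its arguments: {"type":"object","properties":{"targets":{"type":"array","items":{"type":"array","items":{"type":"array","items":{"type":"number"}}}},"fingers":{"type":"number"}},"required":["targets"]}

```bash
mkdir -p pics; cat > h.py <<'E'
import numpy as np, cv2
from rig import manip
def grab(n):
    c=manip.calibration(n); p,d=manip.grab_frame(n); return p,d,c
def cloud(d,c):
    h,w=d.shape; K=np.array(c["mtx"],float); D=np.array(c["D"],float)
    u,v=np.meshgrid(np.arange(w),np.arange(h))
    n=cv2.undistortPoints(np.stack([u,v],-1).reshape(-1,1,2).astype(np.float64),K,D).reshape(h,w,2)
    P=np.dstack([n[...,0]*d,n[...,1]*d,d])
    R=cv2.Rodrigues(np.array(c["rvec"],float))[0]; t=np.array(c["tvec"],float).ravel()
    W=(P-t)@R; W[d<=0]=np.nan
    return W
E
python3 - <<'E'
from h import *
s=manip.sense(); print({k:np.round(v,3) for k,v in s.items()})
for n in ["scene","side"]:
    p,d,c=grab(n); cv2.imwrite(f"pics/{n}1.png",p); np.save(f"{n}1.npy",cloud(d,c))
E
```

```text
{'time': np.float64(0.0), 'qpos': array([-1.246,  0.322, -0.07 ,  1.452,  0.023,  1.371, -0.057]), 'dq': array([-0.001,  0.001, -0.   ,  0.003, -0.001, -0.001, -0.   ]), 'tau': array([ 0.0000e+00, -4.9358e+01, -3.8200e-01, -3.1433e+01,  1.3000e-02,
        1.1000e-02,  0.0000e+00]), 'tcp_pos': array([0.199, 0.618, 0.252]), 'ee_rot': array([-0.   ,  0.155,  0.988, -0.001]), 'wrist_force': array([-0.107,  0.274, -0.662]), 'torque': array([ 0.012,  0.038, -0.018]), 'width': np.float64(0.085)}
```

View pics/scene1.png

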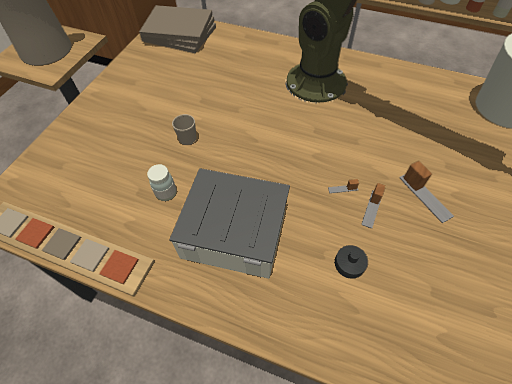

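View pics/side1.png

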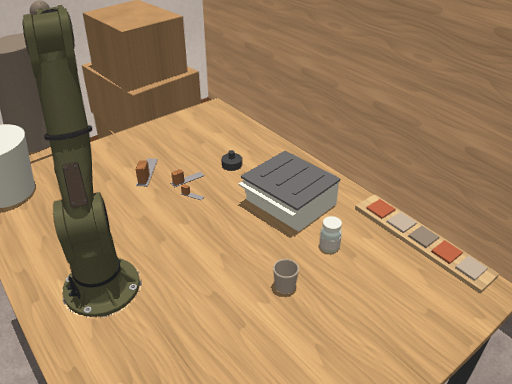

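The scene view shows three lifters: small near (345,187), medium near (373,205), large near (425,190). The box is at (232,220), the jar at (160,182), the cup at (185,130) and the weight at (351,262). Next I measure the lifters.

```bash
python3 - <<'E'
from h import *
W=np.load("scene1.npy"); p=cv2.imread("pics/scene1.png").astype(int)
hsv=cv2.cvtColor(p.astype(np.uint8),cv2.COLOR_BGR2HSV)
for nm,(u0,v0,u1,v1) in dict(small=(322,174,362,198),mid=(360,178,390,232),big=(394,155,458,225)).items():
    w=W[v0:v1,u0:u1]; h=hsv[v0:v1,u0:u1]
    grey=(h[...,1]<60)&(w[...,2]<.02); top=(w[...,2]>.012)
    pts=w[grey][:,:2].astype(np.float32); r=cv2.minAreaRect(pts)
    print(nm,grey.sum(),np.round(r[0],3),np.round(r[1],3),round(r[2],1),"zmax",np.nanmax(w[...,2]).round(3),"zmed blade",np.nanmedian(w[grey][:,2]).round(4))
    z=w[...,2]; t=w[z>np.nanmax(z)-.006]; print("  grip top",t.mean(0).round(3),len(t), cv2.minAreaRect(t[:,:2].astype(np.float32)))
# lid
w=W[165:280,165:295].reshape(-1,3); t=w[(w[:,2]>.1)&(w[:,2]<.13)]
r=cv2.minAreaRect(t[:,:2].astype(np.float32)); print("lid",r,np.median(t[:,2]),cv2.boxPoints(r).round(3).tolist())
S=np.load("side1.npy"); w=S[145:235,235:345].reshape(-1,3); t=w[(w[:,2]>.1)&(w[:,2]<.13)]
r=cv2.minAreaRect(t[:,:2].astype(np.float32)); print("lid side",r,np.median(t[:,2]),cv2.boxPoints(r).round(3).tolist())
for nm,(u,v) in dict(cup=(185,130),jar=(160,172),wt=(351,262)).items(): print(nm,W[v,u].round(3))
E
```

```text
small 128 [0.44  0.205] [0.024 0.086] 28.7 zmax 0.038 zmed blade 0.0021
  grip top [0.428 0.229 0.035] 46 ((0.4278346002101898, 0.22776055335998535), (0.017703326418995857, 0.027123581618070602), 32.58247375488281)
mid 298 [0.478 0.3  ] [0.03  0.125] 86.5 zmax 0.053 zmed blade 0.003
  grip top [0.441 0.302 0.05 ] 97 ((0.4396927058696747, 0.3015066683292389), (0.02343166060745716, 0.041036780923604965), 87.21258544921875)
big 603 [0.381 0.436] [0.178 0.046] 49.3 zmax 0.074 zmed blade 0.0039
  grip top [0.349 0.396 0.071] 179 ((0.3480093479156494, 0.3947153091430664), (0.0548798069357872, 0.03393076732754707), 49.752197265625)
lid ((0.6905504465103149, -0.0839458554983139), (0.23199942708015442, 0.344333291053772), 7.595662593841553) 0.11022249176779833 [[0.5529999732971191, 0.07100000232458115], [0.5979999899864197, -0.27000001072883606], [0.828000009059906, -0.23899999260902405], [0.7829999923706055, 0.10199999809265137]]
lid side ((0.6905606389045715, -0.10748474299907684), (0.23059673607349396, 0.3899378478527069), 7.332369804382324) 0.10914536293804321 [[0.5509999990463257, 0.07100000232458115], [0.6010000109672546, -0.3160000145435333], [0.8299999833106995, -0.28600001335144043], [0.7799999713897705, 0.10100000351667404]]
cup [ 0.449 -0.298  0.074]
jar [ 0.633 -0.271  0.103]
wt [0.672 0.277 0.032]
```

```bash
cat >> h.py <<'E'
from scipy.spatial.transform import Rotation as Rn
def pose(): 
    s=manip.sense(); q=s["ee_rot"]; return np.array(s["tcp_pos"]),Rn.from_quat([q[1],q[2],q[3],q[0]]),s
def downR(yaw,pitch=0):
    """tool y = box/lifter y at yaw; tool z down; pitch>0 tips blade tip (lifter +x) up. tool x = -lifter x"""
    B=Rn.from_euler('z',yaw,degrees=True)*Rn.from_euler('y',-pitch,degrees=True)
    return B*Rn.from_matrix([[-1,0,0],[0,1,0],[0,0,-1]])
def delta(p,R):
    p0,R0,_=pose(); return np.round(R0.inv().apply(np.array(p)-p0)*100,2),np.round((R0.inv()*R).as_rotvec(),3)
E
python3 - <<'E'
from h import *
print(delta([.4406,.302,.12],downR(-3.5)))
for n,b in (("scene",(165,165,295,280)),("side",(235,145,345,235))):
    W=np.load(n+"1.npy"); w=W[b[1]:b[3],b[0]:b[2]].reshape(-1,3)
    t=w[(w[:,2]>.104)&(w[:,2]<.12)&(w[:,1]>-.2)]
    r=cv2.minAreaRect(t[:,:2].astype(np.float32)); print(n,r,cv2.boxPoints(r).round(3).tolist())
    # front edge: per y bin min x
    e=[]
    for y in np.arange(-.14,.05,.01):
        m=np.abs(t[:,1]-y)<.005
        if m.sum()>5: e.append((y,np.sort(t[m,0])[1]))
    e=np.array(e); f=np.polyfit(e[:,0],e[:,1],1); print(" front x=",f, "res",np.std(e[:,1]-np.polyval(f,e[:,0])))
    l=w[(w[:,2]>.08)&(w[:,2]<.094)&(w[:,1]>-.2)]
    if len(l)>20: r=cv2.minAreaRect(l[:,:2].astype(np.float32)); print(" ledge",len(l),r,np.median(l[:,2]))
E
```

```text
(array([-32.71, -22.7 ,  13.27]), array([-0.002, -0.   , -0.25 ]))
scene ((0.6843453645706177, -0.03753019869327545), (0.23093770444393158, 0.2511276602745056), 7.269885063171387) [[0.5540000200271606, 0.07199999690055847], [0.5860000252723694, -0.1770000010728836], [0.8149999976158142, -0.1469999998807907], [0.7829999923706055, 0.10199999809265137]]
 front x= [-0.13161441  0.56571785] res 0.0007721721562100393
 ledge 145 ((0.6724713444709778, -0.03861512243747711), (0.2371429204940796, 0.23935167491436005), 7.534640789031982) 0.08702554306131678
side ((0.681922197341919, -0.040982186794281006), (0.22983072698116302, 0.2545788288116455), 7.068835258483887) [[0.5519999861717224, 0.07100000232458115], [0.5839999914169312, -0.1809999942779541], [0.8119999766349792, -0.15299999713897705], [0.7799999713897705, 0.0989999994635582]]
 front x= [-0.12971441  0.5638027 ] res 0.001194887924472825
 ledge 606 ((0.6695402264595032, -0.043044060468673706), (0.23827901482582092, 0.2458128035068512), 7.691028118133545) 0.08652745203404073
```

Emit:
{"api": "play_rows", "payload": {"targets": [[[-32.7, -22.7, 12.0, 0, 0, -0.25], [-32.7, -22.7, 12.0, 0, 0, -0.25], [-32.7, -22.7, 12.0, 0, 0, -0.25], [-32.7, -22.7, 12.0, 0, 0, -0.25], [-32.7, -22.7, 12.0, 0, 0, -0.25], [-32.7, -22.7, 12.0, 0, 0, -0.25], [-32.7, -22.7, 12.0, 0, 0, -0.25], [-32.7, -22.7, 12.0, 0, 0, -0.25], [-32.7, -22.7, 12.0, 0, 0, -0.25], [-32.7, -22.7, 12.0, 0, 0, -0.25], [-32.7, -22.7, 12.0, 0, 0, -0.25], [-32.7, -22.7, 12.0, 0, 0, -0.25]]], "fingers": 1}}

```text
time: 1.1
tcp_pos: [0.4418, 0.2996, 0.1322]
ee_rot: [-0.001, 0.033, 0.999, -0.001]
wrist_force: [0.4, 0.7, -0.0]
width: 0.0854
```

```bash
python3 - <<'E'
from h import *
print(pose()[0],pose()[2]["time"],delta([.4406,.302,.033],downR(-3.5)))
p,d,c=grab("wrist"); cv2.imwrite("pics/w1.png",p); W=cloud(d,c)
hsv=cv2.cvtColor(p,cv2.COLOR_BGR2HSV)
m=(W[...,2]>.035)&(W[...,2]<.06)&(abs(W[...,0]-.44)<.05)&(abs(W[...,1]-.302)<.05)
t=W[m]; print(m.sum(), cv2.minAreaRect(t[:,:2].astype(np.float32)) if m.sum()>9 else 0)
E
```

```text
[0.44175366 0.29956    0.13223143] 1.1 (array([0.12, 0.26, 9.92]), array([-0.002, -0.001, -0.006]))
1754 ((0.43782123923301697, 0.3014703094959259), (0.023752354085445404, 0.03966831788420677), 86.50497436523438)
```

Emit:
{"api": "play_rows", "payload": {"targets": [[[0.2, 0.2, 4, 0, 0, 0], [0.2, 0.2, 7.5, 0, 0, 0], [0.2, 0.2, 9.5, 0, 0, 0], [0.2, 0.2, 9.9, 0, 0, 0], [0.2, 0.2, 9.9, 0, 0, 0], [0.2, 0.2, 9.9, 0, 0, 0]]]}}

```text
time: 1.65
tcp_pos: [0.4391, 0.3065, 0.0355]
ee_rot: [0.001, 0.029, 1.0, 0.001]
wrist_force: [0.2, 0.8, 0.8]
width: 0.0854
```

Emit:
{"api": "play_rows", "payload": {"targets": [[[0, 0, 0, 0, 0, 0], [0, 0, 0, 0, 0, 0], [0, 0, 0, 0, 0, 0], [0, 0, 0, 0, 0, 0], [0, 0, 0, 0, 0, 0], [0, 0, 0, 0, 0, 0], [0, 0, 0, 0, 0, 0], [0, 0, 0, 0, 0, 0]]], "fingers": 0}}

```text
time: 2.32
tcp_pos: [0.4394, 0.305, 0.0351]
ee_rot: [0.0, 0.031, 1.0, 0.0]
wrist_force: [-1.0, -1.5, 5.4]
width: 0.0238
```

Emit:
{"api": "play_rows", "payload": {"targets": [[[0, 0, -2, 0, 0, 0], [0, 0, -5, 0, 0, 0], [0, 0, -9, 0, 0, 0], [0, 0, -12, 0, 0, 0], [0, 0, -14, 0, 0, 0], [0, 0, -14, 0, 0, 0], [0, 0, -14, 0, 0, 0]]]}}

```text
time: 2.9
tcp_pos: [0.4391, 0.3051, 0.1749]
ee_rot: [0.001, 0.03, 1.0, 0.001]
wrist_force: [-0.5, -0.0, -1.8]
width: 0.0236
```

```bash
python3 - <<'E'
from h import *
p0,R,s=pose(); print(p0,s["width"],s["wrist_force"],s["time"])
yaw=7.45*np.pi/180; u=np.array([np.cos(yaw),np.sin(yaw),0]); v=np.array([-u[1],u[0],0])
lip=np.array([.572,-.053,0]); g=lip-u*(.100+.05); g[2]=.16
print(delta(g,downR(7.45)))
p,d,c=grab("side"); cv2.imwrite("pics/s2.png",cv2.resize(p[60:250,100:360],None,fx=3,fy=3))
W=cloud(d,c); m=(abs(W[...,2]-(p0[2]-.033))<.02)&(np.hypot(W[...,0]-p0[0],W[...,1]-p0[1])<.13); print(m.sum())
E
```

```text
[0.43910806 0.30514829 0.17491572] 0.023625165318287376 [-0.46225103 -0.00432104 -1.84839249] 2.9
(array([ -0.71, -37.79,   1.44]), array([ 0.001,  0.001, -0.191]))
184
```

Emit:
{"api": "play_rows", "payload": {"targets": [[[0, -3, 1, 0, 0, -0.02], [-0.2, -7, 1.4, 0, 0, -0.05], [-0.3, -11, 1.4, 0, 0, -0.07], [-0.4, -15, 1.4, 0, 0, -0.09], [-0.5, -19, 1.4, 0, 0, -0.11], [-0.6, -23, 1.4, 0, 0, -0.13], [-0.7, -27, 1.4, 0, 0, -0.15], [-0.7, -31, 1.4, 0, 0, -0.17], [-0.7, -34.5, 1.4, 0, 0, -0.19], [-0.7, -37, 1.4, 0, 0, -0.19], [-0.7, -37.8, 1.4, 0, 0, -0.19], [-0.7, -37.8, 1.4, 0, 0, -0.19]]]}}

```text
time: 3.95
tcp_pos: [0.4214, -0.0748, 0.1587]
ee_rot: [-0.002, -0.062, 0.998, -0.0]
wrist_force: [-0.5, 0.8, -1.3]
width: 0.0237
```

Emit:
{"api": "play_rows", "payload": {"targets": [[[0, 0, 1.5, 0, 0, 0], [0, 0, 3.0, 0, 0, 0], [0, 0, 3.0, 0, 0, 0], [0, 0, 3.0, 0, 0, 0], [0, 0, 3.0, 0, 0, 0]]]}}

```text
time: 4.37
tcp_pos: [0.423, -0.0718, 0.1304]
ee_rot: [-0.0, -0.065, 0.998, -0.0]
wrist_force: [0.6, 0.3, -0.6]
width: 0.0233
```

```bash
python3 - <<'E'
from h import *
p0,R,s=pose(); print(p0,R.as_matrix().round(3).tolist(),s["width"],s["wrist_force"],s["time"])
np.set_printoptions(suppress=True)
for n in ["side","wrist"]:
    p,d,c=grab(n); W=cloud(d,c); np.save(n+"3.npy",W); cv2.imwrite(f"pics/{n}3raw.png",p)
    if n=="side": cv2.imwrite("pics/s3.png",cv2.resize(p[120:280,170:370],None,fx=3,fy=3))
    else: cv2.imwrite("pics/w3.png",p)
E
```

```text
[ 0.4230309  -0.07180339  0.13035406] [[-0.991, -0.131, -0.0], [-0.131, 0.991, -0.0], [0.0, -0.0, -1.0]] 0.023312116162001007 [ 0.55691665  0.27223396 -0.62025005] 4.3667
```

View pics/s3.png

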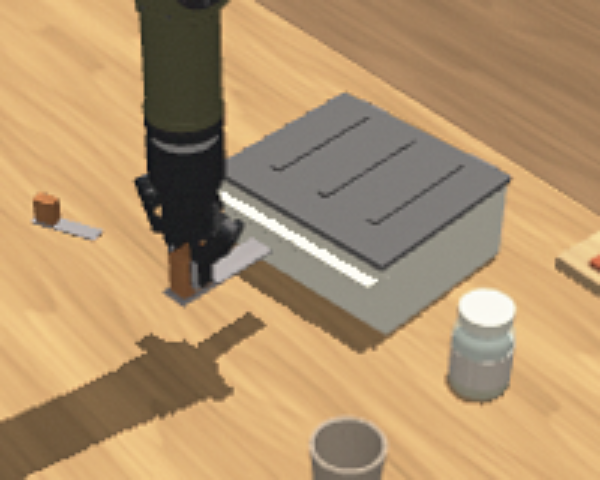

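View pics/w3.png

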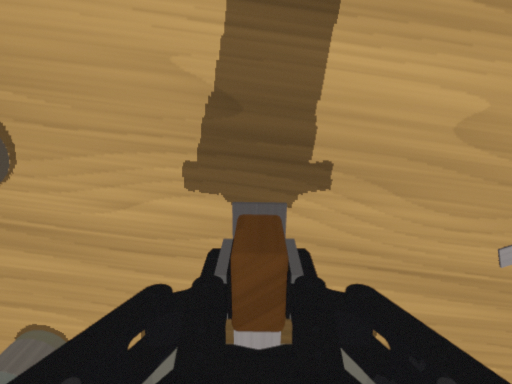

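The side view shows the blade level, its tip at crop (265,245), just short of the white ledge strip. The wrist camera faces away from the box. It shows the grip straight between the pads. Next I measure the blade and slot in the side cloud.

```bash
python3 - <<'E'
from h import *
np.set_printoptions(suppress=True,precision=4)
W=np.load("side3.npy"); p0,R,s=pose()
a=np.radians(7.45);u=np.array([np.cos(a),np.sin(a)]);v=np.array([-u[1],u[0]])
S=W[...,:2]@u; L=W[...,:2]@v; Z=W[...,2]
print("tcp s,l",p0[:2]@u,p0[:2]@v)
l0=p0[:2]@v
m=(abs(L-l0)<.02)&(Z>.08)&(Z<.11)&(S>.44)&(S<.56)
m[:,262:]&=True
b=m&(S<.535); print("blade n",b.sum(),"s max",np.sort(S[b])[-6:],"z fit",np.polyfit(S[b],Z[b],1),np.median(Z[b]), "L range",L[b].min(),L[b].max())
bb=b&(S>.48); print(" dL: center",np.median(L[bb])-l0, "slope",np.polyfit(S[bb],L[bb],1)[0])
for nm,W2 in (("side",np.load("side1.npy")),("scene",np.load("scene1.npy"))):
    S=W2[...,:2]@u; L=W2[...,:2]@v; Z=W2[...,2]
    k=(L>-.2)&(L<.0)&(S>.5)&(S<.62)
    led=k&(Z>.08)&(Z<.094)&(S<.6); lid=k&(Z>.105)&(Z<.116)
    print(nm,"ledge s",np.percentile(S[led],[2,50,98]) if led.sum() else 0,"z",np.median(Z[led]),"lid s min",np.percentile(S[lid],[0,1,3]),"z",np.median(Z[lid]))
E
```

```text
tcp s,l 0.4105340101143356 -0.12658201520696416
blade n 139 s max [0.5067 0.5071 0.5074 0.5087 0.5095 0.5102] z fit [0.0113 0.0916] 0.09707024867868849 L range -0.14652957914856973 -0.11503341474142684
 dL: center -0.0037260513207375 slope -0.0332651185324044
side ledge s [0.5419 0.5562 0.5728] z 0.08648087521255693 lid s min [0.5555 0.557  0.5585] z 0.10918264502019734
scene ledge s [0.5432 0.544  0.5446] z 0.08756874492531871 lid s min [0.5584 0.5601 0.5618] z 0.11007411312215568
```

Emit:
{"api": "play_rows", "payload": {"targets": [[[0, 0, 0.3, 0, 0, 0], [0, 0, 0.3, 0, 0, 0], [-1, 0, 0.3, 0, 0, 0], [-2, 0, 0.3, 0, 0, 0], [-3, 0, 0.3, 0, 0, 0], [-4, 0, 0.3, 0, 0, 0], [-4, 0, 0.3, 0, 0, 0], [-4, 0, 0.3, 0, 0, 0], [-4, 0, 0.3, 0, 0, 0]]]}}

```text
time: 5.22
tcp_pos: [0.4622, -0.0678, 0.127]
ee_rot: [-0.001, -0.064, 0.998, -0.0]
wrist_force: [0.0, 0.1, -0.8]
width: 0.0234
```

```bash
python3 - <<'E'
from h import *
np.set_printoptions(suppress=True,precision=4)
p0,R,s=pose(); a=np.radians(7.45);u=np.array([np.cos(a),np.sin(a)])
print(p0,"tip s",p0[:2]@u+.1,"under z",p0[2]-.0351,R.as_matrix()[:,0],s["wrist_force"],s["time"])
p,d,c=grab("side"); cv2.imwrite("pics/s4.png",cv2.resize(p[150:230,210:320],None,fx=7,fy=7,interpolation=cv2.INTER_CUBIC))
E
```

```text
[ 0.4622 -0.0678  0.127 ] tip s 0.5495389096560376 under z 0.09189610828643527 [-0.9917 -0.1287  0.0012] [ 0.0169  0.1036 -0.797 ] 5.2167
```

View pics/s4.png

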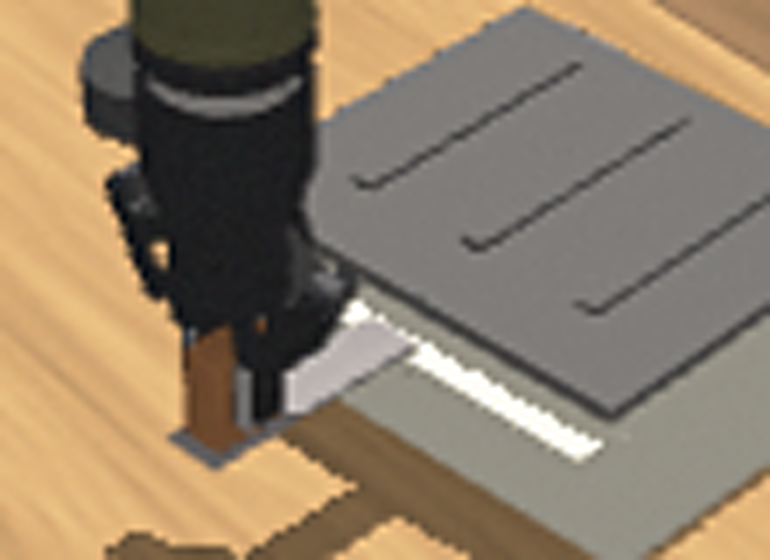

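The blade tip (crop 410,345) is over the white ledge and just short of the lip, with clearance above and below. I advance it into the slot.

Emit:
{"api": "play_rows", "payload": {"targets": [[[-0.8, 0, 0, 0, 0, 0], [-1.5, 0, 0, 0, 0, 0], [-2.2, 0, 0, 0, 0, 0], [-2.2, 0, 0, 0, 0, 0], [-2.2, 0, 0, 0, 0, 0], [-2.2, 0, 0, 0, 0, 0]]]}}

```text
time: 5.77
tcp_pos: [0.4842, -0.065, 0.1271]
ee_rot: [-0.0, -0.065, 0.998, -0.0]
wrist_force: [0.3, 0.2, -1.1]
width: 0.0233
```

```bash
python3 - <<'E'
from h import *
np.set_printoptions(suppress=True,precision=4)
p0,R,s=pose(); a=np.radians(7.45);u=np.array([np.cos(a),np.sin(a),0])
s0=p0@u
print(p0,"tip s",s0+.1,"under z",p0[2]-.0351,s["wrist_force"],s["time"])
# pry poses: rotate by ph; blade underside pivots at ledge edge s=.5425,z=.088. then lifted
G=np.array([0,0,.0351])
Rt0=downR(7.45)
def tcp(ph,hs,hz):  # underside-point of blade at body x=xb sits at (hs,hz)
    xb=.5425-s0
    c,si=np.cos(np.radians(ph)),np.sin(np.radians(ph))
    o_s=hs-xb*c; o_z=hz-xb*si
    return o_s-.0351*si, o_z+.0351*c
for ph,dz in [(0,0),(5,0),(10,0),(15,0),(20,0),(20,.01),(20,.02)]:
    ts,tz=tcp(ph,.5425,.0885+dz); t=p0+u*(ts-s0); t[2]=tz
    tips=ts+.0351*np.sin(np.radians(ph))+.1*np.cos(np.radians(ph)); 
    print(ph,dz,delta(t,downR(7.45,ph)),"tip s",tips.round(4))
E
```

```text
[ 0.4842 -0.065   0.1271] tip s 0.571676780808065 under z 0.09203874256311914 [ 0.2555  0.1804 -1.1069] 5.7667
0 0 (array([-0.  ,  0.  ,  0.35]), array([-0.   , -0.001, -0.001])) tip s 0.5717
5 0 (array([ 0.28, -0.  ,  0.98]), array([-0.   , -0.088, -0.001])) tip s 0.5716
10 0 (array([ 0.5 , -0.  ,  1.64]), array([-0.   , -0.175, -0.001])) tip s 0.5712
15 0 (array([ 0.67, -0.  ,  2.31]), array([-0.   , -0.262, -0.001])) tip s 0.5707
20 0 (array([ 0.77, -0.  ,  2.99]), array([-0.   , -0.35 , -0.001])) tip s 0.5699
20 0.01 (array([ 0.77, -0.  ,  1.99]), array([-0.   , -0.35 , -0.001])) tip s 0.5699
20 0.02 (array([ 0.77, -0.  ,  0.99]), array([-0.   , -0.35 , -0.001])) tip s 0.5699
```

Emit:
{"api": "play_rows", "payload": {"targets": [[[0, 0, 0.3, 0, 0, 0], [0.1, 0, 0.5, 0, -0.03, 0], [0.2, 0, 0.75, 0, -0.06, 0], [0.28, 0, 0.98, 0, -0.09, 0], [0.4, 0, 1.3, 0, -0.13, 0], [0.5, 0, 1.6, 0, -0.175, 0], [0.6, 0, 1.95, 0, -0.22, 0], [0.67, 0, 2.28, 0, -0.262, 0], [0.67, 0, 2.28, 0, -0.262, 0], [0.67, 0, 2.28, 0, -0.262, 0]]]}}

```text
time: 6.6
tcp_pos: [0.4768, -0.0657, 0.1043]
ee_rot: [0.13, -0.064, 0.989, 0.009]
wrist_force: [0.2, 1.0, -0.8]
width: 0.0232
```

```bash
cat >> h.py <<'E'
A=np.radians(7.45);U=np.array([np.cos(A),np.sin(A),0])
def report():
    p0,R,s=pose(); B=(R*Rn.from_matrix(np.diag([-1,1,-1.]))).as_matrix()  # lifter axes
    o=p0-B[:,2]*.0351; tip=o+B[:,0]*.1+B[:,2]*.0015
    print("tcp",p0.round(4),"tip s",(tip@U).round(4),"tip z",tip[2].round(4),"pitch",np.degrees(np.arcsin(B[2,0])).round(2),"F",np.round(s["wrist_force"],1),"T",np.round(s["torque"],2),"w",s["width"].round(4),"t",s["time"].round(2),"q",s["qpos"].round(2))
    W=cloud(*grab("side")[1:]); S=W[...,:2]@U[:2]; L=W[...,:2]@np.array([-U[1],U[0]]); Z=W[...,2]
    m=(abs(L+.1267)<.11)&(S>.545)&(S<.75)&(Z>.104)&(Z<.2)
    # lid angle from plane fit of top
    f=np.polyfit(S[m],Z[m],1); r=Z[m]-np.polyval(f,S[m]); k=abs(r)<.004; f=np.polyfit(S[m][k],Z[m][k],1)
    print("lid angle",-np.arctan(f[0]).round(4),"n",k.sum(),"z lip top",np.polyval(f,.5575).round(4))
def pry(ph,hz,hs=.5425,xb=.071,yaw=7.45):
    c,si=np.cos(np.radians(ph)),np.sin(np.radians(ph)); p0=pose()[0]
    ts=hs-xb*c-.0351*si; t=p0+U*(ts-p0@U); t[2]=hz-xb*si+.0351*c
    print(ph,hz,*delta(t,downR(yaw,ph)),"tip",(hs+(.1-xb)*c).round(4),(hz+(.1-xb)*si).round(4))
E
python3 - <<'E'
from h import *
report()
for a in [(20,.0885),(25,.0885),(30,.0885),(30,.0985)]: pry(*a)
E
```

```text
Traceback (most recent call last):
  File "h.py", line 26, in report
    print("tcp",p0.round(4),"tip s",(tip@U).round(4),"tip z",tip[2].round(4),"pitch",np.degrees(np.arcsin(B[2,0])).round(2),"F",np.round(s["wrist_force"],1),"T",np.round(s["torque"],2),"w",s["width"].round(4),"t",s["time"].round(2),"q",s["qpos"].round(2))
                                                                                                                                                                                             ^^^^^^^^^^^^^^^^
AttributeError: 'float' object has no attribute 'round'
```

```bash
sed -i 's/s\["width"\].round(4)/round(float(s["width"]),4)/; s/s\["time"\].round(2)/round(float(s["time"]),2)/; s/s\["qpos"\].round(2)/np.round(s["qpos"],2)/' h.py
python3 - <<'E'
from h import *
report()
for a in [(20,.0885),(25,.0885),(30,.0885),(30,.0985)]: pry(*a)
E
```

```text
tcp [ 0.4768 -0.0657  0.1043] tip s 0.5696 tip z 0.0976 pitch 14.94 F [ 0.2  1.  -0.8] T [-0.03  0.34 -0.04] w 0.0232 t 6.6 q [-0.41 -0.09  0.53  2.24 -0.02  0.73  1.83]
lid angle -0.0056 n 1982 z lip top 0.109
20 0.0885 [ 0.34 -0.    0.7 ] [-0.    -0.087 -0.001] tip 0.5698 0.0984
25 0.0885 [ 0.56 -0.    1.35] [-0.    -0.175 -0.001] tip 0.5688 0.1008
30 0.0885 [ 0.73 -0.    2.02] [-0.    -0.262 -0.001] tip 0.5676 0.103
30 0.0985 [ 0.47 -0.    1.05] [-0.    -0.262 -0.001] tip 0.5676 0.113
```

```bash
python3 - <<'E'
from h import *
for a in [(20,.0885),(20,.0935),(20,.0985),(20,.1085),(20,.1185)]: pry(*a,hs=.5445)
E
```

```text
20 0.0885 [ 0.15 -0.    0.75] [-0.    -0.087 -0.001] tip 0.5718 0.0984
20 0.0935 [ 0.02 -0.    0.26] [-0.    -0.087 -0.001] tip 0.5718 0.1034
20 0.0985 [-0.11  0.   -0.22] [-0.    -0.087 -0.001] tip 0.5718 0.1084
20 0.1085 [-0.37  0.   -1.18] [-0.    -0.087 -0.001] tip 0.5718 0.1184
20 0.1185 [-0.63  0.   -2.15] [-0.    -0.087 -0.001] tip 0.5718 0.1284
```

Pivot to 20°, then lift slowly by about 8 mm.

Emit:
{"api": "play_rows", "payload": {"targets": [[[0.1, 0, 0.3, 0, -0.04, 0], [0.15, 0, 0.7, 0, -0.087, 0], [0.15, 0, 0.7, 0, -0.087, 0], [0.12, 0, 0.6, 0, -0.087, 0], [0.09, 0, 0.5, 0, -0.087, 0], [0.06, 0, 0.4, 0, -0.087, 0], [0.04, 0, 0.3, 0, -0.087, 0], [0.02, 0, 0.2, 0, -0.087, 0], [-0.01, 0, 0.1, 0, -0.087, 0], [-0.04, 0, 0, 0, -0.087, 0], [-0.04, 0, 0, 0, -0.087, 0], [-0.04, 0, 0, 0, -0.087, 0]]]}}

```text
time: 7.65
tcp_pos: [0.4775, -0.0656, 0.1043]
ee_rot: [0.173, -0.064, 0.983, 0.011]
wrist_force: [-2.8, -0.7, -7.4]
width: 0.0234
```

```bash
python3 - <<'E'
from h import *
report()
for a in [(20,.0985),(20,.1035),(20,.1085),(20,.1185)]: pry(*a,hs=.5445)
p,d,c=grab("side"); cv2.imwrite("pics/s5.png",cv2.resize(p[150:230,210:320],None,fx=7,fy=7,interpolation=cv2.INTER_CUBIC))
E
```

```text
tcp [ 0.4775 -0.0656  0.1043] tip s 0.5705 tip z 0.1068 pitch 19.93 F [-2.8 -0.7 -7.4] T [-0.28  1.88 -0.03] w 0.0234 t 7.65 q [-0.41 -0.15  0.53  2.3  -0.02  0.63  1.84]
lid angle -0.006 n 2020 z lip top 0.1089
20 0.0985 [-0.17  0.   -0.25] [ 0.    -0.001 -0.001] tip 0.5718 0.1084
20 0.1035 [-0.34  0.   -0.72] [ 0.    -0.001 -0.001] tip 0.5718 0.1134
20 0.1085 [-0.51  0.   -1.19] [ 0.    -0.001 -0.001] tip 0.5718 0.1184
20 0.1185 [-0.85  0.   -2.13] [ 0.    -0.001 -0.001] tip 0.5718 0.1284
```

View pics/s5.png

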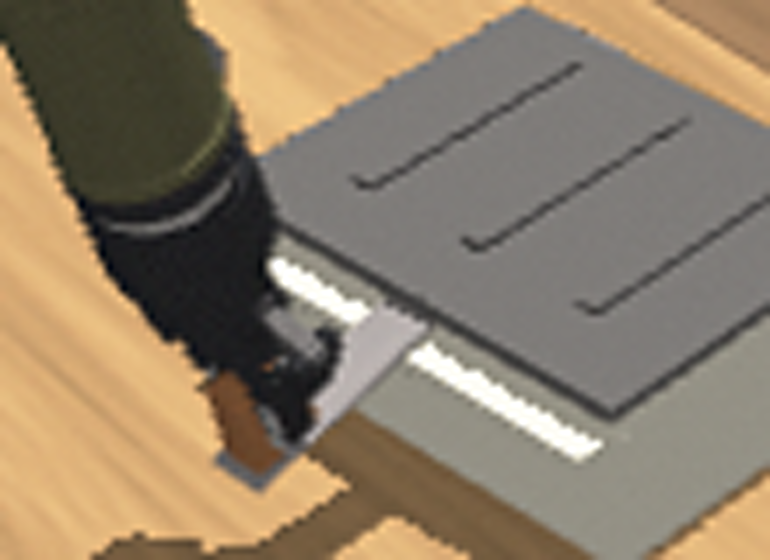

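The lid has not moved. The lifter slipped about 4 to 5° nose-down in the pads, under roughly 6.5 N. I'll use the ledge edge as a fulcrum and press the grip down, with the tip slightly deeper.

```bash
cat >> h.py <<'E'
def lever(phi,psi,tip_s=.5745,hz=.088,yaw=7.45):
    """blade pitch phi, tool pitch psi, underside through ledge edge (.5425,hz)"""
    f,q=np.radians(phi),np.radians(psi); p0=pose()[0]
    os=tip_s-.1*np.cos(f); oz=hz+(os-.5425)*np.tan(f)
    gs=os-.030*np.sin(f); gz=oz+.030*np.cos(f)
    ts=gs-.003*np.sin(q)-.0021*np.sin(f); tz=gz+.003*np.cos(q)+.0021*np.cos(f)
    t=p0+U*(ts-p0@U); t[2]=tz
    print(phi,psi,*delta(t,downR(yaw,psi)),"tip top z",round(oz+.1*np.sin(f)+.003*np.cos(f),4),"tcp z",round(tz,4))
E
python3 - <<'E'
from h import *
for a in [(14,20,.570),(15,20),(17,21),(20,22),(23,24),(26,25),(28,26),(30,26)]: lever(*a)
E
```

```text
14 20 [ 0.07 -0.   -0.06] [ 0.    -0.001 -0.001] tip top z 0.0978 tcp z 0.1046
15 20 [-0.34  0.    0.1 ] [ 0.    -0.001 -0.001] tip top z 0.0995 tcp z 0.1045
17 21 [-0.24  0.    0.33] [-0.    -0.019 -0.001] tip top z 0.1007 tcp z 0.102
20 22 [-0.11  0.    0.67] [-0.    -0.036 -0.001] tip top z 0.1025 tcp z 0.0984
23 24 [-0.01  0.    1.02] [-0.    -0.071 -0.001] tip top z 0.1043 tcp z 0.0948
26 25 [ 0.05 -0.    1.36] [-0.    -0.088 -0.001] tip top z 0.1063 tcp z 0.0913
28 26 [ 0.07 -0.    1.59] [-0.    -0.106 -0.001] tip top z 0.1077 tcp z 0.0891
30 26 [ 0.08 -0.    1.82] [-0.    -0.106 -0.001] tip top z 0.1091 tcp z 0.087
```

Emit:
{"api": "play_rows", "payload": {"targets": [[[-0.15, 0, 0.1, 0, 0, 0], [-0.3, 0, 0.15, 0, 0, 0], [-0.24, 0, 0.33, 0, -0.019, 0], [-0.17, 0, 0.5, 0, -0.03, 0], [-0.11, 0, 0.67, 0, -0.036, 0], [-0.05, 0, 0.85, 0, -0.055, 0], [-0.01, 0, 1.02, 0, -0.071, 0], [0.02, 0, 1.2, 0, -0.08, 0], [0.05, 0, 1.36, 0, -0.088, 0], [0.05, 0, 1.36, 0, -0.088, 0]]]}}

```text
time: 8.58
tcp_pos: [0.4824, -0.0653, 0.0927]
ee_rot: [0.217, -0.063, 0.974, 0.015]
wrist_force: [-15.3, -0.5, 9.8]
width: 0.023
```

```bash
python3 - <<'E'
from h import *
report()
for a in [(26,25),(28,26),(30,27),(32,28),(34,28)]: lever(*a)
p,d,c=grab("side"); cv2.imwrite("pics/s6.png",cv2.resize(p[150:230,210:320],None,fx=7,fy=7,interpolation=cv2.INTER_CUBIC))
E
```

```text
tcp [ 0.4824 -0.0653  0.0927] tip s 0.5747 tip z 0.1047 pitch 25.14 F [-15.3  -0.5   9.8] T [0.   1.88 0.18] w 0.023 t 8.58 q [-0.41 -0.17  0.56  2.37 -0.07  0.49  1.9 ]
lid angle 0.0121 n 1987 z lip top 0.1128
26 25 [ 0.11 -0.    0.1 ] [ 0.001  0.002 -0.002] tip top z 0.1063 tcp z 0.0913
28 26 [ 0.15 -0.    0.32] [ 0.001 -0.016 -0.002] tip top z 0.1077 tcp z 0.0891
30 27 [ 0.19 -0.    0.55] [ 0.001 -0.033 -0.002] tip top z 0.1091 tcp z 0.0869
32 28 [ 0.2  -0.    0.77] [ 0.001 -0.05  -0.002] tip top z 0.1105 tcp z 0.0849
34 28 [ 0.2  -0.    0.99] [ 0.001 -0.05  -0.002] tip top z 0.1121 tcp z 0.0829
```

View pics/s6.png

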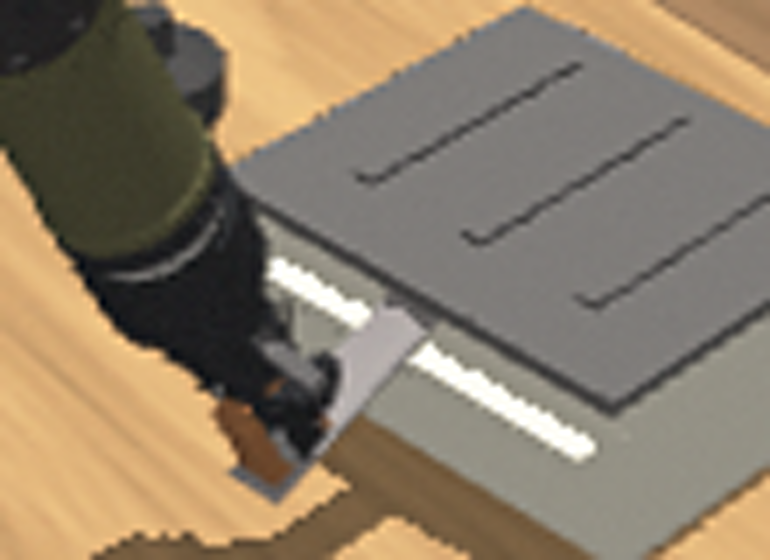

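The lid has started to lift, about 4 mm at the lip. The tip is pushing on the front wall (−15 N in x), so I ease back 2 mm while continuing the pry.

Emit:
{"api": "play_rows", "payload": {"targets": [[[0.25, 0, 0.05, 0, 0, 0], [0.3, 0, 0.25, 0, -0.01, 0], [0.35, 0, 0.45, 0, -0.02, 0], [0.37, 0, 0.6, 0, -0.03, 0], [0.38, 0, 0.75, 0, -0.035, 0], [0.38, 0, 0.9, 0, -0.035, 0], [0.38, 0, 0.9, 0, -0.035, 0]]]}}

```text
time: 9.27
tcp_pos: [0.4831, -0.0652, 0.0829]
ee_rot: [0.234, -0.062, 0.97, 0.016]
wrist_force: [-13.7, -0.7, 8.8]
width: 0.0231
```

```bash
python3 - <<'E'
from h import *
report()
for a in [(32,27,.572),(34,27,.572),(36,27,.572),(34,27,.572,.098),(34,27,.572,.108)]: lever(*a)
E
```

```text
tcp [ 0.4831 -0.0652  0.0829] tip s 0.5749 tip z 0.0986 pitch 27.15 F [-13.7  -0.7   8.8] T [-0.06  1.64  0.21] w 0.0231 t 9.27 q [-0.43 -0.16  0.58  2.4  -0.11  0.43  1.95]
lid angle 0.0271 n 1990 z lip top 0.1165
32 27 [ 0.13 -0.   -0.12] [ 0.     0.002 -0.001] tip top z 0.109 tcp z 0.0833
34 27 [ 0.14 -0.    0.11] [ 0.     0.002 -0.001] tip top z 0.1104 tcp z 0.0813
36 27 [ 0.14 -0.    0.34] [ 0.     0.002 -0.001] tip top z 0.1119 tcp z 0.0793
34 27 [-0.31  0.   -0.78] [ 0.     0.002 -0.001] tip top z 0.1204 tcp z 0.0913
34 27 [-0.77  0.   -1.67] [ 0.     0.002 -0.001] tip top z 0.1304 tcp z 0.1013
```

Emit:
{"api": "play_rows", "payload": {"targets": [[[0.05, 0, 0.15, 0, 0, 0], [0.1, 0, 0.3, 0, 0, 0], [0.12, 0, 0.45, 0, 0, 0], [0.12, 0, 0.6, 0, 0, 0], [0.12, 0, 0.6, 0, 0, 0]]]}}

```text
time: 9.73
tcp_pos: [0.4845, -0.065, 0.0766]
ee_rot: [0.234, -0.062, 0.97, 0.015]
wrist_force: [-11.9, -0.4, 4.4]
width: 0.0235
```

```bash
python3 - <<'E'
from h import *
report()
for a in [(38,27,.572),(38,27,.572,.093),(38,27,.572,.098),(38,27,.572,.108)]: lever(*a)
E
```

```text
tcp [ 0.4845 -0.065   0.0766] tip s 0.5763 tip z 0.0922 pitch 27.1 F [-11.9  -0.4   4.4] T [-0.05  1.7   0.1 ] w 0.0235 t 9.73 q [-0.44 -0.15  0.6   2.4  -0.13  0.41  1.98]
lid angle 0.0383 n 1981 z lip top 0.119
38 27 [-0.05  0.   -0.07] [ 0.     0.002 -0.001] tip top z 0.1134 tcp z 0.0774
38 27 [-0.28  0.   -0.51] [ 0.     0.002 -0.001] tip top z 0.1184 tcp z 0.0824
38 27 [-0.51  0.   -0.96] [ 0.     0.002 -0.001] tip top z 0.1234 tcp z 0.0874
38 27 [-0.96  0.   -1.85] [ 0.     0.002 -0.001] tip top z 0.1334 tcp z 0.0974
```

Emit:
{"api": "play_rows", "payload": {"targets": [[[-0.07, 0, -0.13, 0, 0, 0], [-0.14, 0, -0.27, 0, 0, 0], [-0.21, 0, -0.4, 0, 0, 0], [-0.28, 0, -0.54, 0, 0, 0], [-0.35, 0, -0.67, 0, 0, 0], [-0.42, 0, -0.8, 0, 0, 0], [-0.49, 0, -0.94, 0, 0, 0], [-0.56, 0, -1.07, 0, 0, 0], [-0.63, 0, -1.2, 0, 0, 0], [-0.7, 0, -1.34, 0, 0, 0], [-0.7, 0, -1.34, 0, 0, 0]]]}}

```text
time: 10.7
tcp_pos: [0.4847, -0.0648, 0.0916]
ee_rot: [0.234, -0.063, 0.97, 0.015]
wrist_force: [-0.4, 0.5, -2.7]
width: 0.0232
```

```bash
python3 - <<'E'
from h import *
report()
p,d,c=grab("side"); cv2.imwrite("pics/s7.png",cv2.resize(p[150:230,210:320],None,fx=7,fy=7,interpolation=cv2.INTER_CUBIC))
E
```

```text
tcp [ 0.4847 -0.0648  0.0916] tip s 0.5765 tip z 0.1072 pitch 27.09 F [-0.4  0.5 -2.7] T [-0.1   0.86 -0.01] w 0.0232 t 10.7 q [-0.42 -0.18  0.56  2.39 -0.08  0.45  1.93]
lid angle 0.0982 n 1751 z lip top 0.1333
```

View pics/s7.png

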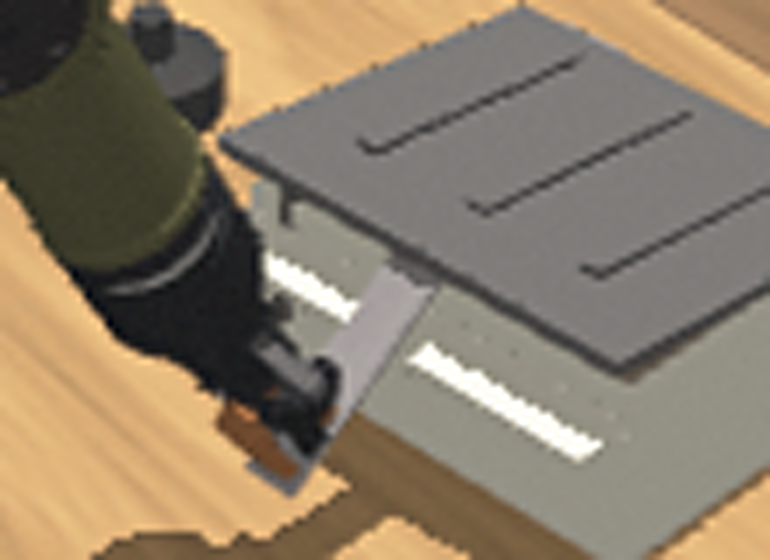

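The lid rides on the blade at about 24 mm of gap, and the seal is broken. I lift about 11 mm more.

Emit:
{"api": "play_rows", "payload": {"targets": [[[-0.08, 0, -0.11, 0, 0, 0], [-0.17, 0, -0.22, 0, 0, 0], [-0.26, 0, -0.33, 0, 0, 0], [-0.34, 0, -0.44, 0, 0, 0], [-0.43, 0, -0.55, 0, 0, 0], [-0.52, 0, -0.66, 0, 0, 0], [-0.6, 0, -0.78, 0, 0, 0], [-0.68, 0, -0.89, 0, 0, 0], [-0.68, 0, -0.89, 0, 0, 0], [-0.68, 0, -0.89, 0, 0, 0], [-0.68, 0, -0.89, 0, 0, 0], [-0.68, 0, -0.89, 0, 0, 0]]]}}

```text
time: 11.8
tcp_pos: [0.4868, -0.0646, 0.1025]
ee_rot: [0.234, -0.063, 0.97, 0.015]
wrist_force: [-0.0, -0.1, -2.3]
width: 0.0231
```

```bash
python3 - <<'E'
from h import *
report(); report()
p,d,c=grab("side"); cv2.imwrite("pics/s8.png",cv2.resize(p[130:280,200:350],None,fx=4,fy=4,interpolation=cv2.INTER_CUBIC))
E
```

```text
tcp [ 0.4868 -0.0646  0.1025] tip s 0.5786 tip z 0.1181 pitch 27.1 F [-0.  -0.1 -2.3] T [-0.11  0.83 -0.  ] w 0.0231 t 11.8 q [-0.41 -0.19  0.54  2.38 -0.06  0.48  1.9 ]
lid angle 0.1444 n 1477 z lip top 0.1444
tcp [ 0.4867 -0.0646  0.1024] tip s 0.5786 tip z 0.118 pitch 27.09 F [ 0.   0.  -2.8] T [-0.05  0.84  0.02] w 0.0236 t 11.85 q [-0.41 -0.19  0.54  2.38 -0.06  0.48  1.9 ]
lid angle 0.1427 n 1503 z lip top 0.1442
```

View pics/s8.png

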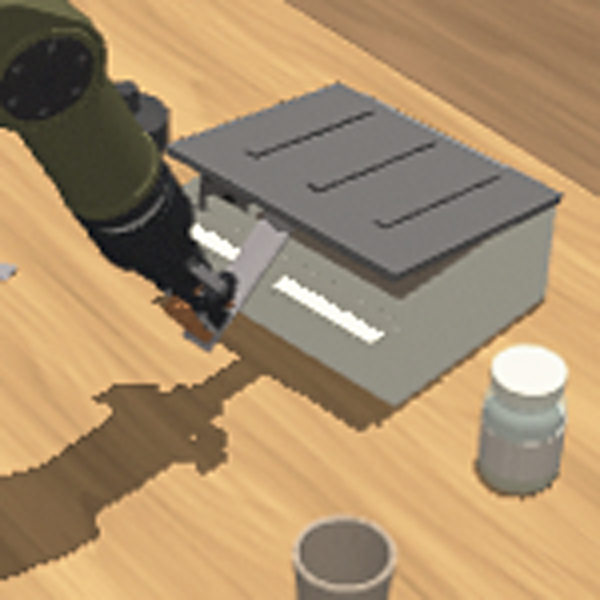

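The lid is about 0.15 rad open, roughly 35 mm of gap. It rests on the blade tip (crop 280,235) and the gripper is well clear of it. The jar and cup are undisturbed, so I hand in.

```bash
python3 -c "
from h import *
report(); print(manip.close_job())"
```

```text
tcp [ 0.4867 -0.0646  0.1024] tip s 0.5786 tip z 0.118 pitch 27.09 F [ 0.3 -0.3 -2.1] T [-0.12  0.85 -0.01] w 0.0233 t 11.95 q [-0.41 -0.19  0.54  2.38 -0.06  0.48  1.9 ]
lid angle 0.145 n 1507 z lip top 0.1445
the job is handed in; nothing more can be done
None
```

I picked up the mid-size lifter, slid its blade under the lip and broke the seal. I handed in at about 12 s with the lid held open on the blade. `close_job` gives no verdict, so success is judged only from my own checks.

**How it went:** A straight lift failed first. The blade slipped about 5° in the fingers and the lid stayed shut. I then pried with the ledge edge as the fulcrum, which opened the lip about 10 mm, and lifted the lid the rest of the way.

**Last checks:**
- **Lid:** about 0.15 rad open, roughly 35 mm of gap at the lip, and steady over three readings.
- **Grip:** the lifter was still held, with the fingers 23 mm apart. Wrist force was about −2 to −3 N in z, against about −0.6 to −1.8 N with the lifter alone.
- **Clearance:** the last picture shows the blade tip under the lip and the gripper clear of the lid.
- **Bystanders:** the cup and jar looked untouched in that picture. I did not measure them again, and did not recheck the weight, but no move went near it.

**Disagreements:**
- The in-hand slip means the tip position worked out from the arm pose is no longer exact; I relied on the pictures for it.
- The side camera read a shut lid as about −0.006 rad. I allowed for this in the lid angle above.

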